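Draw the display bar out of its storage tube and set it on the counter stand

TASK

The wooden display bar is stored in the horizontal cardboard tube on the rack. Draw it out hand over hand: grip the bare end between the tube mouth and the V rest, pull, let the bar lie in the tube and the rest, take it again further back, and so on until it is free. Then lay it gently (do not let it drop) across both V uprights of the display stand, about centred so that it overhangs equally at both ends, and leave the tins, mug and soap where they are.

Things in the scene. Friction and masses are not known exactly. Their poses are not given: they have to be found in the camera images.
- bar: The display bar: straight round light-wood dowel with brass ends, 200 mm long, 18 mm thick, about 0.09 kg, loose. Origin at its centre; its y axis runs along its length (it may roll about y). Both ends are alike. At the start it lies level in the tube, axis 75 mm above the table, 46 to 60 mm sticking out of the mouth.
- rack: Storage rack fixed to the table: wooden base board 62 mm wide, 14 mm thick, with a kraft tube (34 mm outside, 26 mm bore, top 96 mm high, from its open mouth at y = -50 mm back to -226 mm), a V rest, and from mouth to rest an upright keel 8 mm wide, 64 mm high, under the bar to keep it level; fingers straddle it. Origin on the table, z up, y along the tube; the bar comes out level toward +y.
- tube_mouth (a point): On the rack, in the plane of the tube's mouth, on the axis of the bar lying in the tube, 75 mm above the table; axes as the rack's. The bar can be lifted only when all of it is out of the tube: its centre more than 100 mm from here along +y.
- rest_seat (a point): On the V rest, mid thickness, on the axis of a bar lying in it; 106 mm along +y from the tube mouth; axes as the rack's. The rest is open at the top, 12 mm thick along y, 61 mm wide, prong tips 87 mm high: 100 mm lie free between mouth and rest for the fingers, which cannot pass the rest while holding the bar.
- stand: Display stand fixed to the table: wooden base board 70 x 170 x 14 mm with two wooden V uprights, open at the top, at y = -65 and +65 mm, each 12 mm thick along y, 61 mm wide, prong tips 88 mm high; 118 mm free between them for the fingers. Origin on the table under its middle, z up.
- stand_seat (a point): On the stand, 75 mm above the table, midway between the uprights: where the bar's centre belongs, with the bar along this point's y axis (either way round). The 90 degree Vs centre the bar sideways by themselves. A well centred bar overhangs the uprights' middles by 35 mm at each end.
- tin_a: Candle tin, 64 mm across, 45 mm high, bystander. Origin under its middle.
- tin_b: Candle tin, 64 mm across, 45 mm high, bystander. Origin under its middle.
- mug: Cream mug, 78 x 109 x 84 mm, bystander. Origin on its underside.
- soap_a: Wrapped soap bar, 52 x 78 x 26 mm, bystander. Origin under its middle.

How it is judged (in metres and radians):
On the way:
1. the bar, drawn out at least 20 mm further but still in the tube, lies let go in the tube and rest (y of bar in the frame of tube_mouth between -0.02 and 0.099 m and distance between bar and tube_mouth below 0.1 m and angle between the y axis of bar and the y axis of tube_mouth, either way round below 0.15 rad and contact force between the fingers and bar below 0.05 N), for 0.1 s.
At the end, for the whole second after the job is handed in: the bar lies at rest, released, in both Vs of the stand: its centre within 20 mm of the middle along the stand and within 5 mm of the seat sideways and in height, its axis within 0.06 rad of the stand's y axis (y of bar in the frame of stand_seat between -0.02 and 0.02 m and x of bar in the frame of stand_seat between -0.005 and 0.005 m and z of bar in the frame of stand_seat between -0.005 and 0.005 m and angle between the y axis of bar and the y axis of stand_seat, either way round below 0.06 rad and linear speed of bar below 0.01 m/s and contact force between the fingers and bar below 0.05 N); the robot touches nothing.
It fails at once if the bar falls freely (touching nothing and faster than 0.5 m/s, a drop of over a centimetre) (contact force between bar and anything else below 0.01 N and contact force between bar and the fingers below 0.01 N and linear speed of bar above 0.5 m/s).
It fails at once if a tin, the mug or the soap is moved more than 30 mm (distance of any of tin_a, tin_b, mug, soap_a from where it was at the start of the episode above 0.03 m).
It also fails if it takes over 48 s, if anything falls off the work surface, if the arm or the gripper's body presses on something with over 40 N, if the wrist force passes 120 N, or if a joint passes its speed limit or range.

ROBOT

A 7-joint arm with a two-finger parallel gripper is mounted at the origin on a cart in front of the work surface, level with it; the furniture and walls round the work are solid. World frame = base frame: x ahead of the robot, y to its left, z up, the work surface at z = 0. Lengths are in m, angles in degrees, forces in N, time in s.
With the tool pointing down it reaches from about 0.35 to 0.9 m from the base axis. Payload 19.9 kg.
Tool frame: the origin (TCP) lies where the fingers leave the gripper's body, on its centre line; the fingertips stand 97 mm ahead of it and the grasp point (between the pads) lies 78 mm ahead of it; x points along the fingers, y is the direction in which the jaws open and shut, and the axes are right-handed (so a half turn about x gives the same grasp; the last joint's range is limited). The gripper opens to 94 mm and grips with 3 to 60 N. Pads are 16 mm wide; open, the fingers measure 119 mm over their backs; the gripper's body (75 mm by 177 mm) begins 78 mm behind the grasp point.
Start: joints at [65.059, 23.915, -0.59, 92.452, 0.269, 63.638, -3.037], TCP at [0.24, -0.577, 0.303] pointing down, gripper open.
Joint ranges: [-161.28, 161.28], [-22.2, 115.67], [-73.04, 71.86], [3.21, 147.25], [-68.34, 248.33], [10.77, 114.83], [-161.83, 161.83]. Speed limits (degrees/s): [108.29, 108.29, 136.94, 136.94, 172.46, 172.46, 172.46].

INTERFACE

Orientations are given as a 3x3 rotation matrix whose columns are the frame's x, y, z axes.
In Python, from station import arm, eyes, workorder, finder gives the robot as it stands.
- The arm moves only by the tool play_rows, never from a script. Its argument "steps" is a list of rows, each an object of numbers: "dx", "dy", "dz": the shift along the tool's x, y, z in cm; "rx", "ry", "rz": the turn, a rotation vector about the tool's x, y, z in degrees; "claw": the finger opening in cm, from 0 to 9.4. A call has 1 to 12 rows; each row is the pose to reach, as a shift and turn from the pose commanded when the call began, along the tool's axes at that moment; what a row does not reach only later rows make up. A row lasts 1/12 s, in which the tool goes at most 41.7 mm and 7.16 degrees, less where a joint would pass 70% of its speed; a pose out of reach is approached as far as the arm can. A call with a gripper value outside its range is refused whole. The fingers move at their own pace and stop on an object; "grip_force" is the grip in N (left out, the last holds). Time passes only in rows, so rows that repeat a pose let the fingers close. It gives the time, the measured TCP pose, the force and the opening at its end, in the units of the state.
- arm.state(): the state, without advancing time (a new reading comes with each control period).
- eyes.grab_frame(name): name is "side" or "top"; returns a dict with "img" (480x640x3 uint8, red, green, blue), "K" (3x3 intrinsics, pixels), "extrinsics" (4x4, takes a point from world to camera coordinates). Camera axes: x right, y down, z forward; pixel columns grow to the right and rows downward; lengths in m; the calibration is good to about 2 mm. A picture is of the moment at which its call begins. There is no depth.
- workorder.finish_job(): hands the job in, once; it reports no verdict.
Trained networks look in the newest picture that a camera, given by its name, has taken for a name from the list of things; names that differ only in an ending like _2 or _b are one class to them, and where a whole thing is asked for, a point or a joint stands for the part that bears it (a point fixed in the world has none). Each returns a list of dicts, best first, with "score" (0 to 1); they miss things now and then, are a little off and sometimes report something else, mostly with a low value. They report only what shows in the picture. A call takes as long as a camera call.
- finder.cut_out(thing, camera): "pixels" (480x640 bool, what is visible of it) and "bbox" ([left, top, width, height] in pixels, round what is visible of it).
The state is a dict: "time_s": time; "joints": joint angles; "dq": joint speeds; "effort": joint torques, N m; "position": TCP position; "ee_rot": TCP orientation; "contact_force": force on the tool from outside, world axes, zero at the start; "torque": the same for the moment, N m; "opening": finger opening in m.
Only numpy, scipy, OpenCV 4.12 (cv2) and the standard library are available. Lean on these libraries where they do the work, as an engineer would, in place of code of your own. Each camera call takes 0.05 s, during which the arm holds its last target.

## Working session

There is one attempt and no reset: what is moved stays moved. The work goes in short steps, Python scripts to look and compute and a tool call to move; the robot and the scene stay as the last step left them, time stands still between calls to the robot, and variables do not carry over. Pictures are saved under pics/ and viewed, and the job is handed in when it is done.

Besides the shell and the picture viewer there is one more tool, called after "Request:" as a command line: name --argument value ..., lists and objects as JSON in quotes. play_rows: Moves the arm, as the interface text tells. Its arguments: {"type":"object","properties":{"steps":{"type":"array","items":{"type":"object","properties":{"dx":{"type":"number"},"dy":{"type":"number"},"dz":{"type":"number"},"rx":{"type":"number"},"ry":{"type":"number"},"rz":{"type":"number"},"claw":{"type":"number"}}}},"grip_force":{"type":"number"}},"required":["steps"]}

```bash
ls; mkdir -p pics; cat > h.py <<'E'
import numpy as np,cv2
from station import arm,eyes,workorder,finder
def grab(n,save=None):
    f=eyes.grab_frame(n)
    if save: cv2.imwrite('pics/'+save+'.png',f['img'][:,:,::-1])
    return f
def proj(f,p):
    p=np.atleast_2d(p);E=np.array(f['extrinsics']);c=p@E[:3,:3].T+E[:3,3];u=c@np.array(f['K']).T
    return u[:,:2]/u[:,2:]
def onz(f,uv,z):
    E=np.array(f['extrinsics']);R=E[:3,:3];C=-R.T@E[:3,3]
    uv=np.atleast_2d(uv).astype(float);d=np.c_[uv,np.ones(len(uv))]@np.linalg.inv(np.array(f['K'])).T@R
    return C+d*((z-C[2])/d[:,2])[:,None]
E
python3 - <<'E'
from h import *
np.set_printoptions(precision=4,suppress=True)
for n in('top','side'):
    f=grab(n,n+'0');E=np.array(f['extrinsics']);print(n,f['K'],E,-E[:3,:3].T@E[:3,3])
    for t in('bar','rack','stand','tin_a','mug','soap_a'):
        for d in finder.cut_out(t,n)[:3]: print(t,d['score'],d['bbox'])
s=arm.state();print(s)
E
```

```text
pics
top [[619.9991   0.     317.0018]
 [  0.     619.9991 240.4327]
 [  0.       0.       1.    ]] [[-0.0023 -1.      0.0088  0.0219]
 [-0.9914  0.0011 -0.1307  0.5733]
 [ 0.1307 -0.0091 -0.9914  1.4238]
 [ 0.      0.      0.      1.    ]] [0.3824 0.0341 1.4863]
bar 0.59 [330.3, 219.8, 20.9, 11.0]
bar 0.29 [297.3, 209.1, 133.1, 37.0]
rack 0.58 [296.6, 207.1, 135.0, 39.7]
stand 0.76 [276.7, 275.8, 76.9, 32.2]
stand 0.3 [446.3, 175.2, 36.6, 34.1]
tin_a 0.9 [178.4, 238.3, 28.4, 24.9]
tin_a 0.86 [468.4, 269.8, 27.4, 29.4]
tin_a 0.53 [298.2, 205.8, 134.9, 41.0]
mug 0.56 [120.4, 206.1, 47.3, 44.7]
mug 0.22 [279.5, 278.5, 75.2, 30.5]
soap_a 0.56 [443.0, 177.5, 37.8, 29.0]
side [[574.0241   0.     311.568 ]
 [  0.     574.0241 237.3456]
 [  0.       0.       1.    ]] [[-0.943  -0.3328  0.0074  0.5179]
 [-0.144   0.3878 -0.9104  0.1451]
 [ 0.3001 -0.8596 -0.4136  1.4581]
 [ 0.      0.      0.      1.    ]] [0.0716 1.3694 0.7314]
bar 0.42 [289.9, 219.8, 13.7, 14.1]
rack 0.73 [298.6, 202.1, 12.4, 13.6]
rack 0.64 [275.5, 200.4, 60.2, 69.2]
stand 0.82 [322.2, 231.6, 42.6, 55.8]
tin_a 0.66 [256.0, 292.6, 19.5, 30.9]
tin_a 0.6 [361.3, 205.7, 24.1, 16.4]
mug 0.73 [208.7, 296.2, 40.1, 52.7]
soap_a 0.69 [322.4, 232.7, 39.2, 56.9]
soap_a 0.56 [298.9, 203.9, 12.6, 7.5]
{'time_s': 0.7, 'joints': array([65.0592, 23.9148, -0.5876, 92.4532,  0.2692, 63.639 , -3.036 ]), 'dq': array([-0.0309, -0.1178,  0.0486, -0.0673,  0.0367,  0.0035, -0.0111]), 'effort': array([ -0.0005, -85.0882,   0.6379, -42.6257,  -0.0489,   0.0136,
         0.0002]), 'position': array([ 0.2398, -0.5772,  0.3026]), 'ee_rot': array([[-0.0001,  0.3837, -0.9235],
       [ 0.0001, -0.9235, -0.3837],
       [-1.    , -0.0001,  0.0001]]), 'contact_force': array([ 0.2015, -0.6055, -0.9309]), 'torque': array([ 0.0403, -0.0369,  0.0102]), 'opening': 0.09363279503901864}
```

View images.

```bash
python3 - <<'E'
import cv2
a=cv2.imread('pics/top0.png');cv2.imwrite('pics/t0c.png',cv2.resize(a[160:340,260:520],None,fx=3,fy=3,interpolation=cv2.INTER_CUBIC))
a=cv2.imread('pics/side0.png');cv2.imwrite('pics/s0c.png',cv2.resize(a[180:330,200:400],None,fx=4,fy=4,interpolation=cv2.INTER_CUBIC))
E
```

```text
(no output)
```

View pics/top0.png

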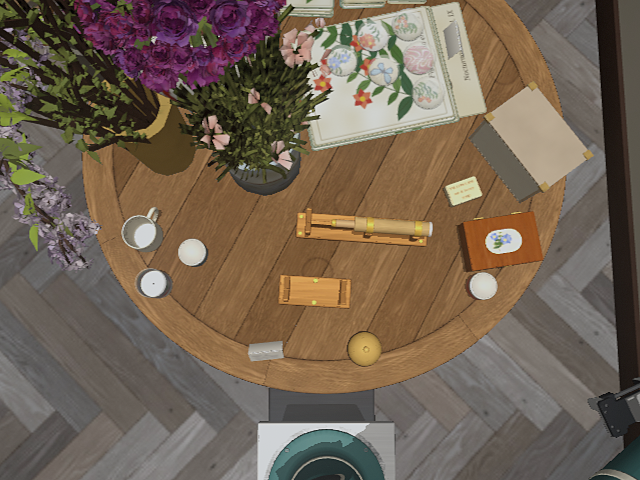

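View pics/t0c.png

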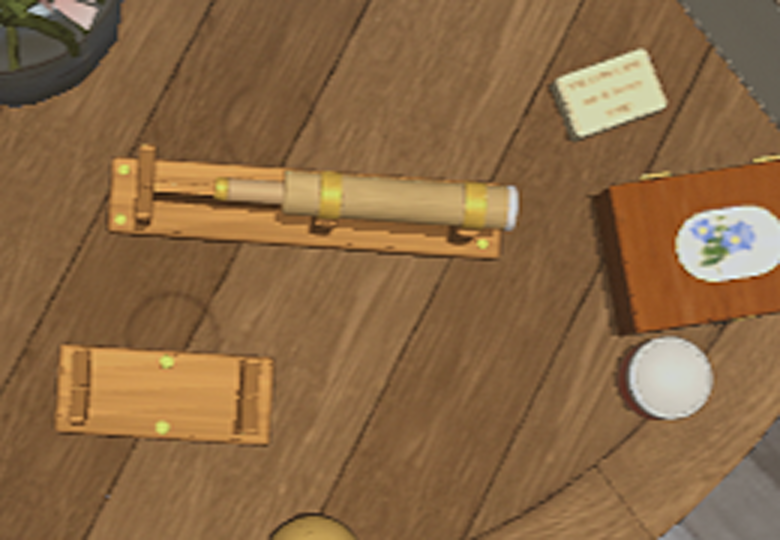

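View pics/s0c.png

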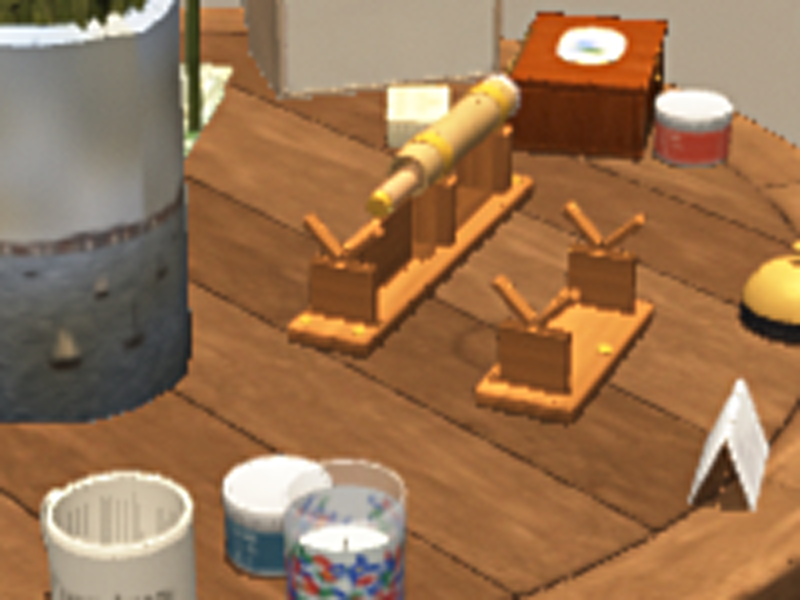

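```bash
python3 - <<'E'
import cv2
def c(src,dst,x,y,w,h,k):
    a=cv2.imread(f'pics/{src}.png')[y:y+h,x:x+w];a=cv2.resize(a,None,fx=k,fy=k,interpolation=cv2.INTER_CUBIC)
    for i in range(0,w,10): cv2.putText(a,str(x+i),(i*k,8),0,.3,(0,0,0),1);cv2.line(a,(i*k,10),(i*k,14),(0,0,0),1)
    for i in range(0,h,10): cv2.putText(a,str(y+i),(0,i*k+3),0,.3,(0,0,0),1)
    cv2.imwrite(f'pics/{dst}.png',a)
c('top0','z1',290,200,80,55,10)
c('top0','z2',270,268,90,46,8)
c('side0','z3',265,190,80,85,7)
c('side0','z4',312,222,60,70,8)
E
```

```text
(no output)
```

View pics/z1.png

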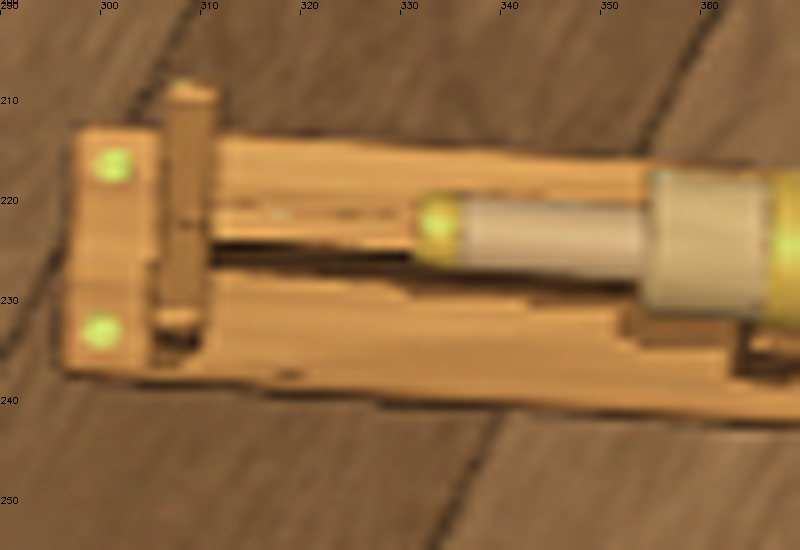

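View pics/z2.png

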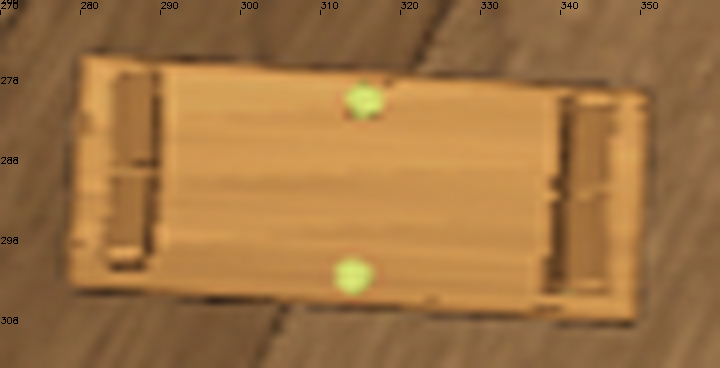

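View pics/z3.png

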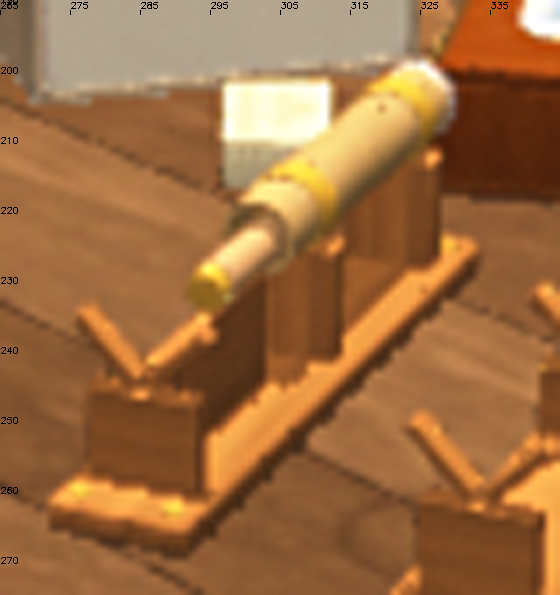

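View pics/z4.png

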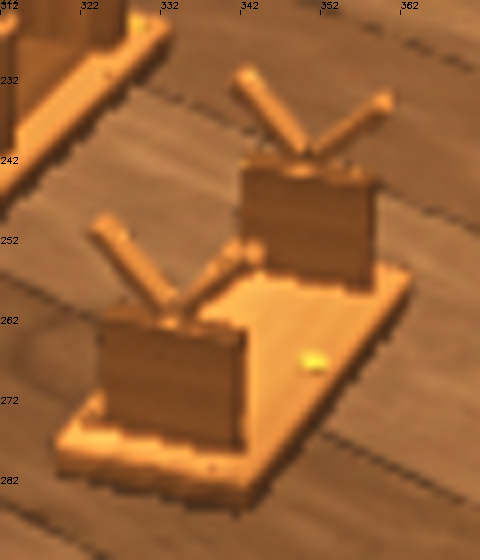

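```bash
cat > fit.py <<'E'
from h import *
from scipy.optimize import least_squares
import pickle
np.set_printoptions(precision=4,suppress=True)
F={n:eyes.grab_frame(n) for n in('top','side')}
# (cam, u,v, local xyz) ; u or v nan=unused ; label px, minus .45
o=.45
rack=[('top',309.0,208.7,(.0305,.056,.087)),('top',307.8,232.2,(-.0305,.056,.087)),
('top',297.6,212.7,(.031,None,.014)),('top',296.2,237.3,(-.031,None,.014)),
('top',355.7,217,(.017,-.05,.079)),('top',354.2,231,(-.017,-.05,.079)),
('side',277.1,234.6,(.029,.056,.085)),('side',294.9,236.9,(-.029,.056,.085)),
('side',272.2,261.9,(.031,None,.014)),('side',292.0,266.7,(-.031,None,.014))]
stand=[('top',280.2,275.3,(.035,.085,.014)),('top',278.8,304,(-.035,.085,.014)),('top',350.8,279.5,(.035,-.085,.014)),('top',349,308,(-.035,-.085,.014)),
('top',287.2,277.2,(.0305,.065,.088)),('top',285.8,300.5,(-.0305,.065,.088)),
('top',344.3,280.3,(.0305,-.065,.088)),('top',343.7,304,(-.0305,-.065,.088)),
('side',324.4,250.2,(.029,.065,.086)),('side',343,253,(-.029,.065,.086)),('side',342.6,231.8,(.029,-.065,.086)),('side',360.2,234.6,(-.029,-.065,.086)),
('side',319.2,277,(.035,.085,.014)),('side',342.5,282,(-.035,.085,.014)),('side',363.2,256.8,(-.035,-.085,.014))]
def W(p,l,ye):
    c,s=np.cos(p[2]),np.sin(p[2]);x,y,z=l; y=ye if y is None else y
    return np.array([p[0]+c*x-s*y,p[1]+s*x+c*y,z])
def fit(pts,p0,cams):
    pts=[a for a in pts if a[0] in cams]
    def r(p): return np.concatenate([proj(F[c],W(p,l,p[3]))[0]-(u-o,v-o) for c,u,v,l in pts])
    s=least_squares(r,p0,loss='soft_l1');return s.x,r(s.x).reshape(-1,2)
for n,pts in(('rack',rack),('stand',stand)):
    for cams in(('top',),('side',),('top','side')):
        p,r=fit(pts,[.45,0,0,.075],cams);print(n,cams,p[:2],np.degrees(p[2]),p[3]);print(r.T.round(1))
    if n=='rack':
        for v in (222.3,): 
            b=onz(F['top'],[(331.3-o,223)],.075)[0];c,s=np.cos(p[2]),np.sin(p[2]);d=b[:2]-p[:2];print('tip local',c*d[0]+s*d[1],-s*d[0]+c*d[1]+.05)
E
python3 fit.py
```

```text
rack ('top',) [ 0.6101 -0.0145] -3.4697412207979643 0.08462080502599785
[[ 0.4  0.   0.1 -0.1 -0.6  0.1]
 [-1.1  1.7 -0.5  0.4 -0.3  0.3]]
rack ('side',) [ 0.6067 -0.0158] -3.6089519248376263 0.08715123312388479
[[-0.3  1.1 -0.6  0. ]
 [-0.2  1.   0.  -0.6]]
rack ('top', 'side') [ 0.6094 -0.0147] -3.023235301299257 0.08478598100752181
[[ 0.4  0.2  0.  -0.  -0.6  0.3 -1.2  0.3 -1.  -0.3]
 [-0.7  2.1  0.1  0.9 -0.2  0.4 -0.1  1.  -0.2 -1. ]]
tip local -0.0006882896889996536 0.053909635387355395
stand ('top',) [0.455  0.0269] -3.2879569891202762 0.075
[[-0.1 -0.6  0.7  1.  -0.1 -0.4  0.3 -0.4]
 [-0.3  0.5 -0.5  0.5 -2.2  1.6 -2.1  1.3]]
stand ('side',) [0.4539 0.0257] -3.9645885525879434 0.075
[[-1.   1.3 -1.5  0.6 -1.3  0.4  0.9]
 [-0.5  0.8 -0.4  0.3  0.   0.3 -1. ]]
stand ('top', 'side') [0.4545 0.0268] -3.4697945111080024 0.075
[[-0.  -0.6  0.8  1.1  0.  -0.3  0.4 -0.4 -1.2  1.2 -2.   0.1 -1.4  0.4
   0.3]
 [-0.2  0.6 -0.2  0.8 -2.1  1.7 -1.8  1.6 -0.3  0.9 -0.3  0.3  0.3  0.5
  -1. ]]
```

```bash
python3 - <<'E'
from h import *
f=grab('top');np.set_printoptions(precision=3,suppress=True)
for uv in((265,192),(320,140),(300,175),(235,185),(330,80)):
    print(uv,[onz(f,uv,z)[0][:2] for z in(0,.15,.3,.45)])
for q in((462,208),(470,265)):print(onz(f,q,.07))
g=grab('side')
# gripper path check project
for p in((.61,.015,.075),(.61,.015,.153),(.70,.015,.153),(.70,.09,.153)):print(p,proj(g,p),proj(f,p))
E
```

```text
(265, 192) [array([0.698, 0.147]), array([0.666, 0.136]), array([0.634, 0.124]), array([0.602, 0.113])]
(320, 140) [array([0.829, 0.013]), array([0.784, 0.015]), array([0.739, 0.017]), array([0.693, 0.019])]
(300, 175) [array([0.74 , 0.062]), array([0.704, 0.059]), array([0.668, 0.056]), array([0.632, 0.053])]
(235, 185) [array([0.715, 0.221]), array([0.682, 0.202]), array([0.648, 0.183]), array([0.614, 0.164])]
(330, 80) [array([ 0.983, -0.013]), array([ 0.923, -0.008]), array([ 0.862, -0.003]), array([0.801, 0.001])]
[[ 0.645 -0.316  0.07 ]]
[[ 0.512 -0.33   0.07 ]]
(0.61, 0.015, 0.075) [[289.361 235.489]] [[319.675 222.541]]
(0.61, 0.015, 0.153) [[289.115 209.404]] [[320.143 216.841]]
(0.7, 0.015, 0.153) [[258.896 205.205]] [[320.022 176.471]]
(0.7, 0.09, 0.153) [[247.294 214.779]] [[285.904 176.477]]
```

View pics/side0.png

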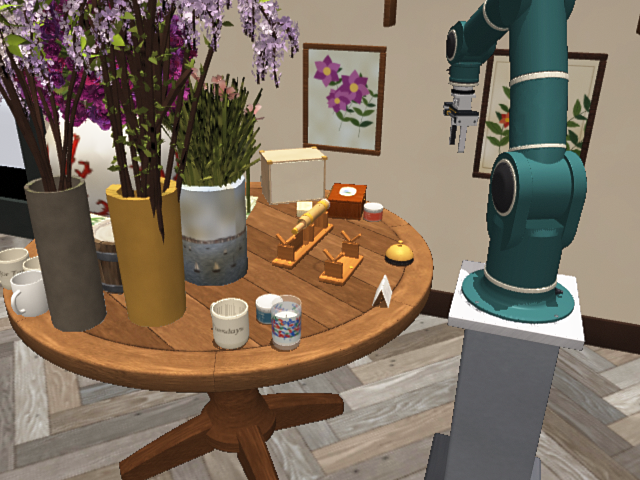

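```bash
cat > mv.py <<'E'
from h import *
from scipy.spatial.transform import Rotation as Ro
import sys
# usage: target grasp-point world xyz and yaw(deg) of tool y axis
MOUTH=np.array([.607,-.0645]);YR=-3.5;RK=np.array([.610,-.0146]);ST=np.array([.4548,.0268])
def ydir(d):a=np.radians(d);return np.array([-np.sin(a),np.cos(a)])
def delta(g,yaw):
    s=arm.state();R=np.array(s['ee_rot']);p=np.array(s['position'])
    a=np.radians(yaw);X=np.array([0,0,-1.]);Y=np.array([np.cos(a),np.sin(a),0]);T=np.c_[X,Y,np.cross(X,Y)]
    t=np.array(g)+[0,0,.078]
    print('t',s['time_s'],'pos',p.round(4),'open',round(s['opening'],4),'F',np.array(s['contact_force']).round(1))
    print('d cm',(R.T@(t-p)*100).round(2),'rot',Ro.from_matrix(R.T@T).as_rotvec(degrees=True).round(2))
E
python3 - <<'E'
from mv import *
g=MOUTH+.028*ydir(YR);print(g);delta([*g,.17],YR)
E
```

```text
[ 0.60870936 -0.03655223]
t 0.9 pos [ 0.2398 -0.5771  0.3026] open 0.0937 F [ 0.6 -0.2  0.1]
d cm [  5.46 -35.77 -54.81] rot [-63.94   0.     0.  ]
```

Request:
play_rows --steps '[{"dx":0,"dy":-2.7,"dz":-4.1,"rx":-5},{"dx":0,"dy":-5,"dz":-7.6,"rx":-10},{"dx":0,"dy":-7.2,"dz":-11.1,"rx":-15},{"dx":0,"dy":-9.5,"dz":-14.6,"rx":-20},{"dx":0,"dy":-11.8,"dz":-18.1,"rx":-25},{"dx":0,"dy":-14.1,"dz":-21.6,"rx":-30},{"dx":0,"dy":-16.4,"dz":-25.1,"rx":-34},{"dx":0,"dy":-18.7,"dz":-28.6,"rx":-38},{"dx":0,"dy":-21,"dz":-32.1,"rx":-42},{"dx":0,"dy":-23.3,"dz":-35.6,"rx":-46},{"dx":0,"dy":-25.6,"dz":-39.1,"rx":-50,"claw":5},{"dx":0,"dy":-27.9,"dz":-42.7,"rx":-54,"claw":5}]'

```text
$.steps[0]: bad value
```

```bash
python3 - <<'E'
from mv import *
g=MOUTH+.028*ydir(YR);print(g);delta([*g,.17],YR)
E
```

```text
[ 0.60870936 -0.03655223]
t 0.9 pos [ 0.2398 -0.5771  0.3026] open 0.0937 F [ 0.6 -0.2  0.1]
d cm [  5.46 -35.77 -54.81] rot [-63.94   0.     0.  ]
```

Request:
play_rows --steps '[{"dx":0,"dy":-2.2,"dz":-3.4,"rx":-5,"ry":0,"rz":0,"claw":9},{"dx":0,"dy":-4.4,"dz":-6.8,"rx":-10,"ry":0,"rz":0,"claw":9},{"dx":0,"dy":-6.6,"dz":-10.2,"rx":-15,"ry":0,"rz":0,"claw":9},{"dx":0,"dy":-8.8,"dz":-13.6,"rx":-20,"ry":0,"rz":0,"claw":8},{"dx":0,"dy":-11,"dz":-17,"rx":-25,"ry":0,"rz":0,"claw":8},{"dx":0,"dy":-13.2,"dz":-20.4,"rx":-30,"ry":0,"rz":0,"claw":7},{"dx":0,"dy":-15.4,"dz":-23.8,"rx":-34,"ry":0,"rz":0,"claw":6},{"dx":0,"dy":-17.6,"dz":-27.2,"rx":-38,"ry":0,"rz":0,"claw":5},{"dx":0,"dy":-19.8,"dz":-30.6,"rx":-42,"ry":0,"rz":0,"claw":5},{"dx":0,"dy":-22,"dz":-34,"rx":-46,"ry":0,"rz":0,"claw":5},{"dx":0,"dy":-24.2,"dz":-37.4,"rx":-50,"ry":0,"rz":0,"claw":5},{"dx":0,"dy":-26.4,"dz":-40.8,"rx":-54,"ry":0,"rz":0,"claw":5}]'

```text
time_s: 1.9
position: [0.5161, -0.175, 0.3029]
ee_rot: [[0.0, 0.973, -0.229], [-0.0, -0.229, -0.973], [-1.0, 0.0, 0.0]]
contact_force: [0.7, -0.8, -0.6]
opening: 0.05
```

```bash
python3 - <<'E'
from mv import *
g=MOUTH+.028*ydir(YR);print(g);delta([*g,.17],YR)
E
```

```text
[ 0.60870936 -0.03655223]
t 1.9 pos [ 0.5161 -0.175   0.3029] open 0.05 F [ 0.7 -0.8 -0.6]
d cm [  5.5    5.84 -15.6 ] rot [-9.75  0.01 -0.03]
```

Request:
play_rows --steps '[{"dx":0.5,"dy":1.3,"dz":-3.4,"rx":-3,"ry":0,"rz":0,"claw":5},{"dx":1.5,"dy":2.6,"dz":-6.8,"rx":-6,"ry":0,"rz":0,"claw":5},{"dx":2.5,"dy":3.9,"dz":-10.2,"rx":-9.75,"ry":0,"rz":0,"claw":5},{"dx":3.5,"dy":5,"dz":-13.4,"rx":-9.75,"ry":0,"rz":0,"claw":5},{"dx":4.5,"dy":5.84,"dz":-15.6,"rx":-9.75,"ry":0,"rz":0,"claw":5},{"dx":5.5,"dy":5.84,"dz":-15.6,"rx":-9.75,"ry":0,"rz":0,"claw":5},{"dx":5.5,"dy":5.84,"dz":-15.6,"rx":-9.75,"ry":0,"rz":0,"claw":5}]'

```text
time_s: 2.48
position: [0.608, -0.0374, 0.2456]
ee_rot: [[-0.003, 0.998, -0.062], [0.001, -0.062, -0.998], [-1.0, -0.003, -0.001]]
contact_force: [-0.5, -0.3, 0.0]
opening: 0.0501
```

```bash
cat > look.py <<'E'
from h import *
import sys
tag=sys.argv[1]
for n,(x,y,w,h) in(('top',(260,190,130,125)),('side',(240,170,140,120))):
    f=grab(n);a=f['img'][y:y+h,x:x+w,::-1];k=5
    cv2.imwrite(f'pics/{tag}_{n}.png',cv2.resize(a,None,fx=k,fy=k,interpolation=cv2.INTER_CUBIC))
E
python3 look.py a; python3 - <<'E'
from mv import *
g=MOUTH+.028*ydir(YR);print(g);delta([*g,.075],YR)
E
```

```text
[ 0.60870936 -0.03655223]
t 2.5833 pos [ 0.6081 -0.0394  0.2476] open 0.05 F [-0.1  0.1  0.2]
d cm [ 9.46  0.05 -0.29] rot [-0.22  0.02  0.04]
```

View pics/a_top.png

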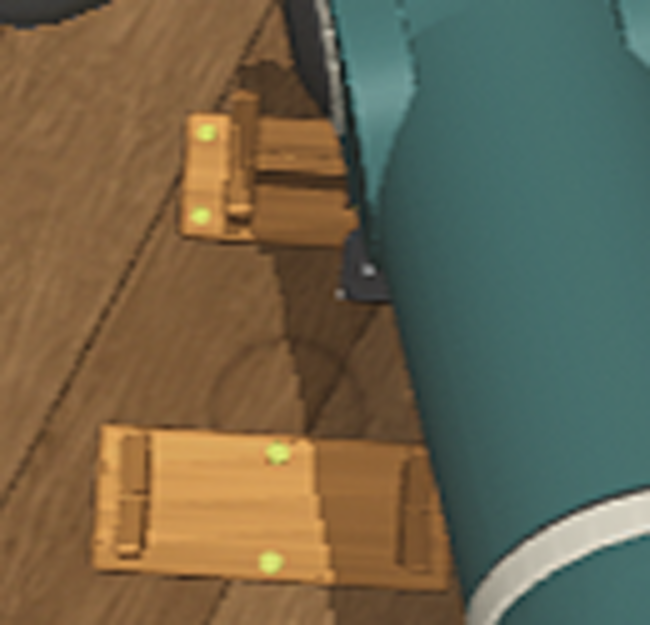

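View pics/a_side.png

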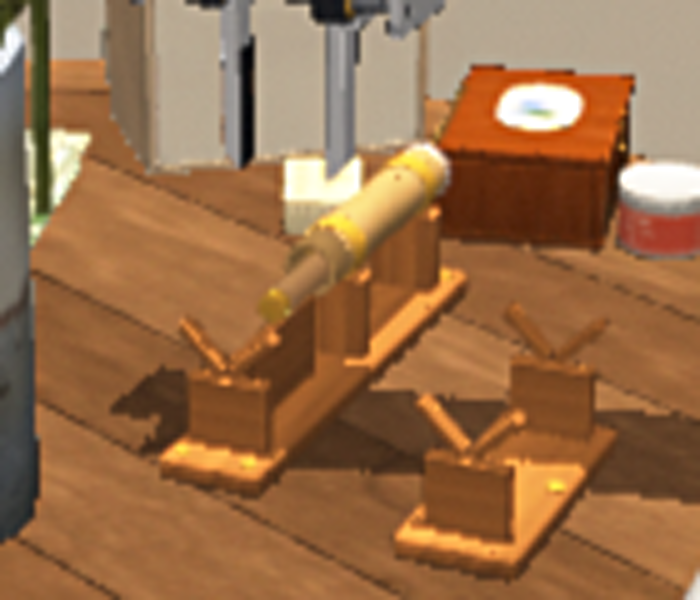

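Request:
play_rows --steps '[{"dx":2.5,"dy":0,"dz":-0.2,"rx":0,"ry":0,"rz":0,"claw":5},{"dx":5,"dy":0,"dz":-0.2,"rx":0,"ry":0,"rz":0,"claw":5},{"dx":7,"dy":0,"dz":-0.2,"rx":0,"ry":0,"rz":0,"claw":5},{"dx":8.7,"dy":0,"dz":-0.2,"rx":0,"ry":0,"rz":0,"claw":5},{"dx":9.4,"dy":0,"dz":-0.2,"rx":0,"ry":0,"rz":0,"claw":5},{"dx":9.4,"dy":0,"dz":-0.2,"rx":0,"ry":0,"rz":0,"claw":5}]'

```text
time_s: 3.08
position: [0.6079, -0.0377, 0.153]
ee_rot: [[-0.002, 0.998, -0.066], [-0.0, -0.066, -0.998], [-1.0, -0.001, 0.0]]
contact_force: [-0.1, 0.3, 0.8]
opening: 0.0498
```

```bash
python3 look.py b; python3 - <<'E'
from mv import *
g=MOUTH+.028*ydir(YR);print(g);delta([*g,.075],YR)
E
```

```text
[ 0.60870936 -0.03655223]
t 3.1833 pos [ 0.6088 -0.0372  0.1549] open 0.0498 F [ 0.6  0.4 -0. ]
d cm [ 0.19 -0.02 -0.07] rot [-0.24  0.01 -0.07]
```

View pics/b_side.png

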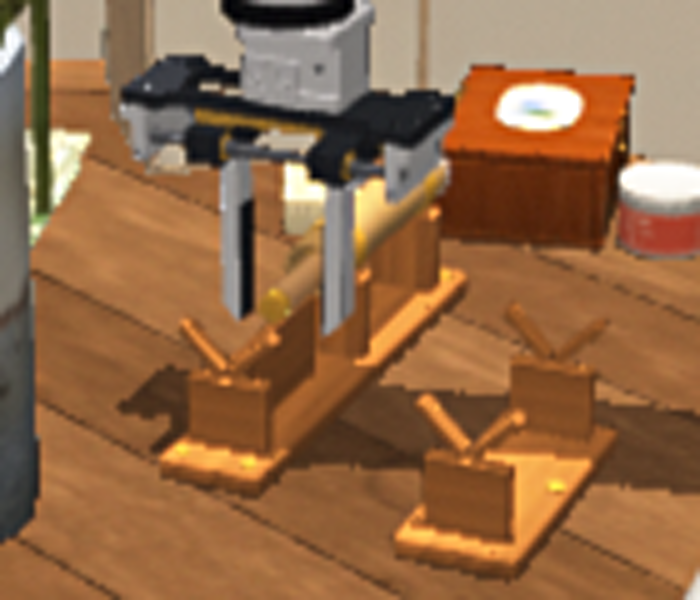

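Request:
play_rows --steps '[{"dx":0.1,"dy":0,"dz":0,"rx":0,"ry":0,"rz":0,"claw":3},{"dx":0.1,"dy":0,"dz":0,"rx":0,"ry":0,"rz":0,"claw":2.2},{"dx":0.1,"dy":0,"dz":0,"rx":0,"ry":0,"rz":0,"claw":1.4},{"dx":0.1,"dy":0,"dz":0,"rx":0,"ry":0,"rz":0,"claw":1.4},{"dx":0.1,"dy":0,"dz":0,"rx":0,"ry":0,"rz":0,"claw":1.4},{"dx":0.1,"dy":0,"dz":0,"rx":0,"ry":0,"rz":0,"claw":1.4}]' --grip_force 20

```text
time_s: 3.68
position: [0.6085, -0.0366, 0.1528]
ee_rot: [[0.0, 0.998, -0.064], [0.0, -0.064, -0.998], [-1.0, 0.0, -0.0]]
contact_force: [0.1, -0.5, 0.7]
opening: 0.0173
```

```bash
python3 - <<'E'
from mv import *
g=MOUTH+.084*ydir(YR);print(g);delta([*g,.075],YR)
E
```

```text
[0.61212808 0.01934332]
t 3.6833 pos [ 0.6085 -0.0366  0.1528] open 0.0173 F [ 0.1 -0.5  0.7]
d cm [-0.02  0.   -5.61] rot [-0.18 -0.   -0.  ]
```

Request:
play_rows --steps '[{"dx":0,"dy":0,"dz":-0.7,"rx":0,"ry":0,"rz":0,"claw":1.4},{"dx":0,"dy":0,"dz":-1.6,"rx":0,"ry":0,"rz":0,"claw":1.4},{"dx":0,"dy":0,"dz":-2.5,"rx":0,"ry":0,"rz":0,"claw":1.4},{"dx":0,"dy":0,"dz":-3.4,"rx":0,"ry":0,"rz":0,"claw":1.4},{"dx":0,"dy":0,"dz":-4.3,"rx":0,"ry":0,"rz":0,"claw":1.4},{"dx":0,"dy":0,"dz":-5.1,"rx":0,"ry":0,"rz":0,"claw":1.4},{"dx":0,"dy":0,"dz":-5.6,"rx":0,"ry":0,"rz":0,"claw":1.4},{"dx":0,"dy":0,"dz":-5.6,"rx":0,"ry":0,"rz":0,"claw":1.4},{"dx":0,"dy":0,"dz":-5.6,"rx":0,"ry":0,"rz":0,"claw":1.4}]'

```text
time_s: 4.43
position: [0.6121, 0.0196, 0.1526]
ee_rot: [[-0.0, 0.998, -0.064], [0.0, -0.064, -0.998], [-1.0, -0.0, -0.0]]
contact_force: [0.1, 0.8, -0.3]
opening: 0.0173
```

```bash
python3 look.py c; python3 - <<'E'
from mv import *
g=MOUTH+.084*ydir(YR);print(g);delta([*g,.075],YR)
E
```

```text
[0.61212808 0.01934332]
t 4.5333 pos [0.6121 0.0188 0.1526] open 0.0174 F [-0.6  1.7  0.2]
d cm [-0.04  0.   -0.05] rot [-0.21  0.01  0.01]
```

View pics/c_side.png

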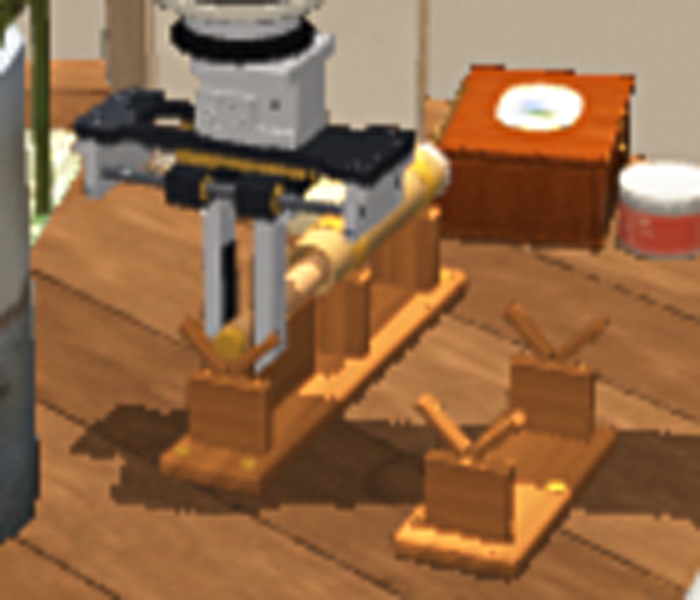

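View pics/c_top.png

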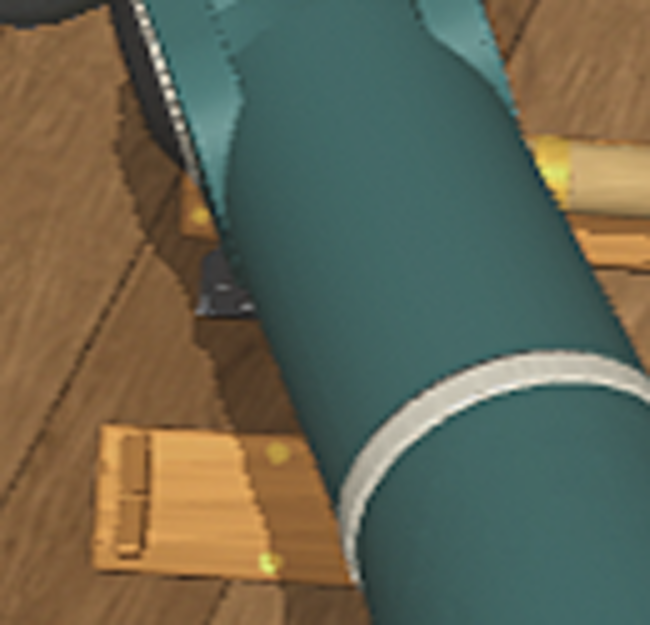

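Request:
play_rows --steps '[{"dx":0,"dy":0,"dz":0,"rx":0,"ry":0,"rz":0,"claw":2.4},{"dx":0,"dy":0,"dz":0,"rx":0,"ry":0,"rz":0,"claw":3.4},{"dx":0,"dy":0,"dz":0,"rx":0,"ry":0,"rz":0,"claw":4},{"dx":0,"dy":0,"dz":0,"rx":0,"ry":0,"rz":0,"claw":4},{"dx":0,"dy":0,"dz":0.8,"rx":0,"ry":0,"rz":0,"claw":4},{"dx":0,"dy":0,"dz":2,"rx":0,"ry":0,"rz":0,"claw":4},{"dx":0,"dy":0,"dz":3.5,"rx":0,"ry":0,"rz":0,"claw":4},{"dx":0,"dy":0,"dz":5,"rx":0,"ry":0,"rz":0,"claw":4},{"dx":0,"dy":0,"dz":5.8,"rx":0,"ry":0,"rz":0,"claw":4},{"dx":0,"dy":0,"dz":5.9,"rx":0,"ry":0,"rz":0,"claw":4},{"dx":0,"dy":0,"dz":5.9,"rx":0,"ry":0,"rz":0,"claw":4}]'

```text
time_s: 5.45
position: [0.6082, -0.0403, 0.1526]
ee_rot: [[-0.0, 0.998, -0.066], [0.0, -0.066, -0.998], [-1.0, -0.0, -0.0]]
contact_force: [0.7, 0.8, 0.1]
opening: 0.0401
```

```bash
python3 look.py d; python3 - <<'E'
from mv import *
g=MOUTH+.084*ydir(YR);print(g);delta([*g,.075],YR)
E
```

```text
[0.61212808 0.01934332]
t 5.55 pos [ 0.6083 -0.0389  0.1527] open 0.0399 F [ 0.  -0.3  0.1]
d cm [-0.03  0.01 -5.84] rot [-0.15 -0.03 -0.  ]
```

View pics/d_side.png

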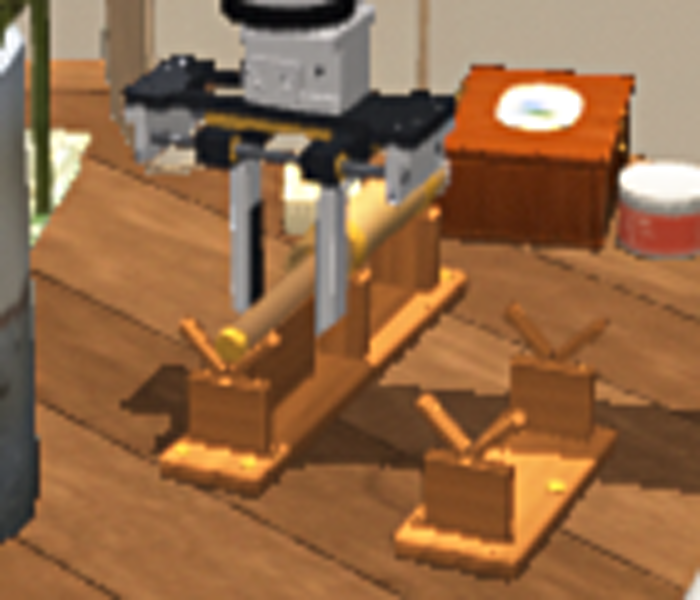

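View pics/d_top.png

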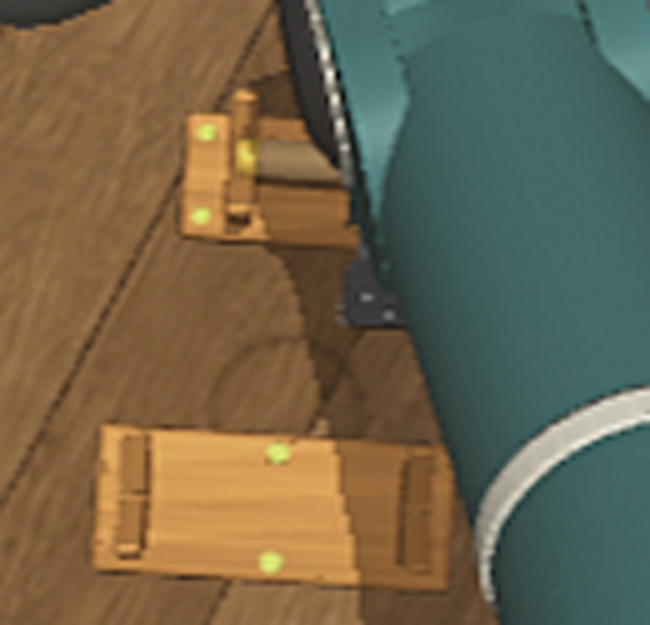

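Request:
play_rows --steps '[{"dx":0,"dy":0,"dz":0.1,"rx":0,"ry":0,"rz":0,"claw":2.4},{"dx":0,"dy":0,"dz":0.1,"rx":0,"ry":0,"rz":0,"claw":1.4},{"dx":0,"dy":0,"dz":0.1,"rx":0,"ry":0,"rz":0,"claw":1.4},{"dx":0,"dy":0,"dz":0.1,"rx":0,"ry":0,"rz":0,"claw":1.4},{"dx":0,"dy":0,"dz":-0.6,"rx":0,"ry":0,"rz":0,"claw":1.4},{"dx":0,"dy":0,"dz":-1.6,"rx":0,"ry":0,"rz":0,"claw":1.4},{"dx":0,"dy":0,"dz":-2.6,"rx":0,"ry":0,"rz":0,"claw":1.4},{"dx":0,"dy":0,"dz":-3.6,"rx":0,"ry":0,"rz":0,"claw":1.4},{"dx":0,"dy":0,"dz":-4.6,"rx":0,"ry":0,"rz":0,"claw":1.4},{"dx":0,"dy":0,"dz":-5.5,"rx":0,"ry":0,"rz":0,"claw":1.4},{"dx":0,"dy":0,"dz":-5.9,"rx":0,"ry":0,"rz":0,"claw":1.4},{"dx":0,"dy":0,"dz":-5.9,"rx":0,"ry":0,"rz":0,"claw":1.4}]'

```text
time_s: 6.55
position: [0.6121, 0.0208, 0.1526]
ee_rot: [[-0.0, 0.998, -0.063], [0.001, -0.063, -0.998], [-1.0, -0.0, -0.001]]
contact_force: [-0.6, -0.3, -2.0]
opening: 0.0173
```

```bash
python3 look.py e; python3 - <<'E'
from mv import *
g=MOUTH+.084*ydir(YR);print(g);delta([*g,.075],YR)
E
```

```text
[0.61212808 0.01934332]
t 6.65 pos [0.6121 0.0191 0.1526] open 0.0171 F [ 0.3  0.1 -2. ]
d cm [-0.04  0.   -0.03] rot [-0.19  0.01  0.01]
```

View pics/e_side.png

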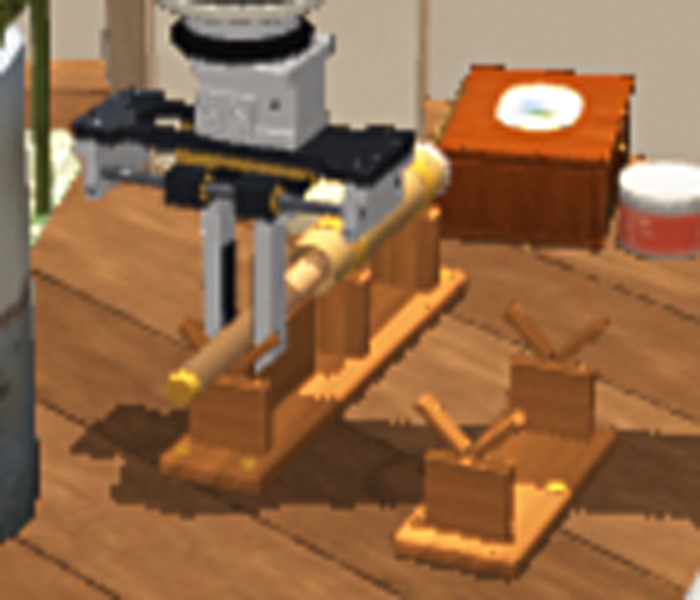

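Request:
play_rows --steps '[{"dx":0,"dy":0,"dz":0,"rx":0,"ry":0,"rz":0,"claw":2.4},{"dx":0,"dy":0,"dz":0,"rx":0,"ry":0,"rz":0,"claw":3.4},{"dx":0,"dy":0,"dz":0,"rx":0,"ry":0,"rz":0,"claw":4},{"dx":0,"dy":0,"dz":0,"rx":0,"ry":0,"rz":0,"claw":4},{"dx":0,"dy":0,"dz":0.8,"rx":0,"ry":0,"rz":0,"claw":4},{"dx":0,"dy":0,"dz":2,"rx":0,"ry":0,"rz":0,"claw":4},{"dx":0,"dy":0,"dz":3.4,"rx":0,"ry":0,"rz":0,"claw":4},{"dx":0,"dy":0,"dz":4.3,"rx":0,"ry":0,"rz":0,"claw":4},{"dx":0,"dy":0,"dz":4.7,"rx":0,"ry":0,"rz":0,"claw":4},{"dx":0,"dy":0,"dz":4.7,"rx":0,"ry":0,"rz":0,"claw":4},{"dx":0,"dy":0,"dz":4.7,"rx":0,"ry":0,"rz":0,"claw":4}]'

```text
time_s: 7.57
position: [0.609, -0.0278, 0.1527]
ee_rot: [[0.0, 0.998, -0.065], [0.0, -0.065, -0.998], [-1.0, -0.0, -0.0]]
contact_force: [-0.2, -0.0, 0.8]
opening: 0.0399
```

```bash
python3 look.py f; python3 - <<'E'
from mv import *
g=MOUTH+.084*ydir(YR);print(g);delta([*g,.075],YR)
E
```

```text
[0.61212808 0.01934332]
t 7.6667 pos [ 0.6091 -0.027   0.1527] open 0.0402 F [0.2 1.  0.6]
d cm [-0.03  0.01 -4.65] rot [-0.15 -0.02 -0.  ]
```

View pics/f_side.png

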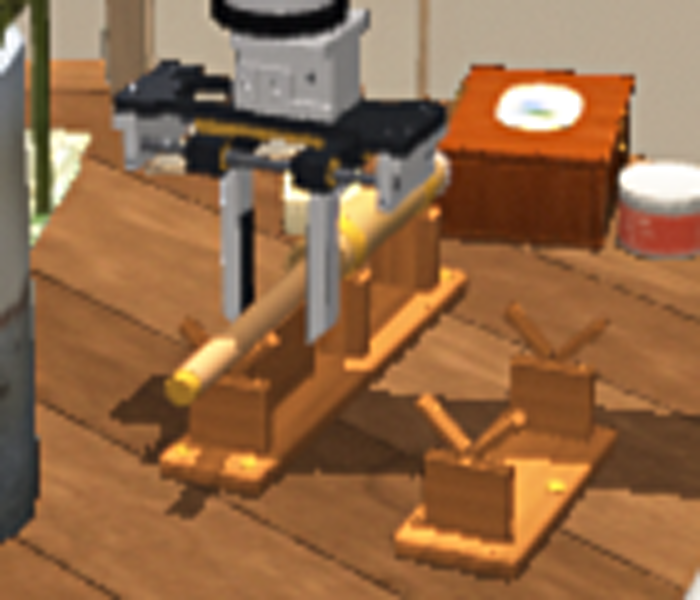

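View pics/f_top.png

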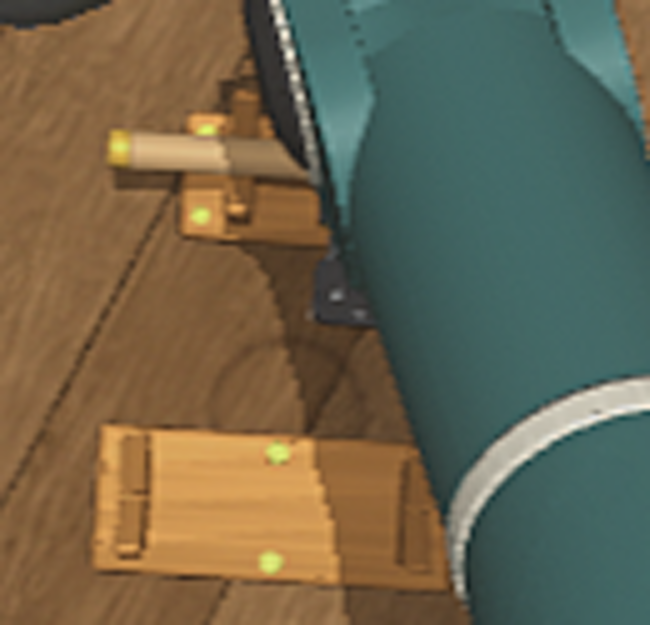

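```bash
python3 - <<'E'
from mv import *
f=grab('top');t=onz(f,(260+107/5-.4,190+149/5-.4),.075)[0][:2]
d=t-MOUTH;y=ydir(YR);print(t,'along',d@y,'lat',d@[y[1],-y[0]])
E
```

```text
[0.61740748 0.10413717] along 0.16895798485911132 lat 9.301047480587445e-05
```

Request:
play_rows --steps '[{"dx":0,"dy":0,"dz":0,"rx":0,"ry":0,"rz":0,"claw":2.4},{"dx":0,"dy":0,"dz":0,"rx":0,"ry":0,"rz":0,"claw":1.4},{"dx":0,"dy":0,"dz":0,"rx":0,"ry":0,"rz":0,"claw":1.4},{"dx":0,"dy":0,"dz":0,"rx":0,"ry":0,"rz":0,"claw":1.4},{"dx":0,"dy":0,"dz":-0.6,"rx":0,"ry":0,"rz":0,"claw":1.4},{"dx":0,"dy":0,"dz":-1.5,"rx":0,"ry":0,"rz":0,"claw":1.4},{"dx":0,"dy":0,"dz":-2.5,"rx":0,"ry":0,"rz":0,"claw":1.4},{"dx":0,"dy":0,"dz":-3.5,"rx":0,"ry":0,"rz":0,"claw":1.4},{"dx":0,"dy":0,"dz":-4.4,"rx":0,"ry":0,"rz":0,"claw":1.4},{"dx":0,"dy":0,"dz":-4.8,"rx":0,"ry":0,"rz":0,"claw":1.4},{"dx":0,"dy":0,"dz":-4.8,"rx":0,"ry":0,"rz":0,"claw":1.4},{"dx":0,"dy":0,"dz":-4.8,"rx":0,"ry":0,"rz":0,"claw":1.4}]' --grip_force 35

```text
time_s: 8.72
position: [0.6121, 0.0205, 0.1526]
ee_rot: [[-0.0, 0.998, -0.064], [-0.0, -0.064, -0.998], [-1.0, -0.0, 0.0]]
contact_force: [-0.7, -0.1, -0.6]
opening: 0.0171
```

```bash
python3 look.py g; python3 - <<'E'
from mv import *
g=MOUTH+.084*ydir(YR);print(g);delta([*g,.075],YR)
E
```

```text
[0.61212808 0.01934332]
t 8.8167 pos [0.6121 0.0198 0.1526] open 0.0172 F [ 0.2  1.4 -0.4]
d cm [-0.04  0.01  0.04] rot [-0.22  0.01  0.01]
```

View pics/g_side.png

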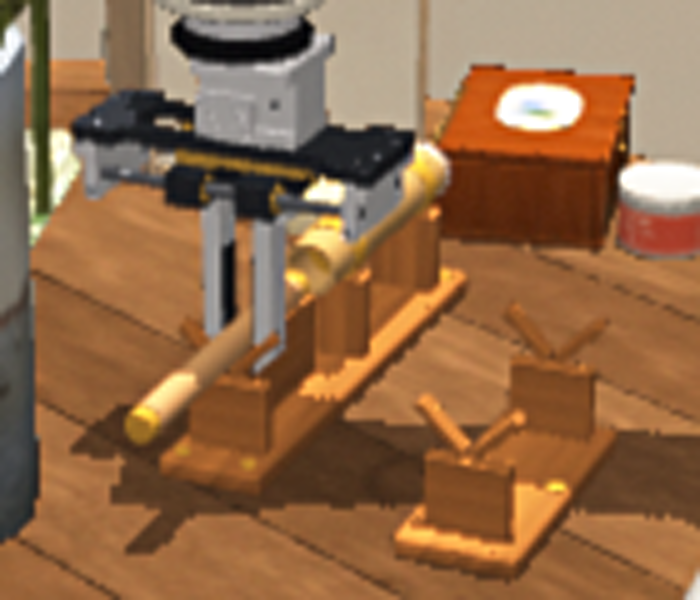

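View pics/g_top.png

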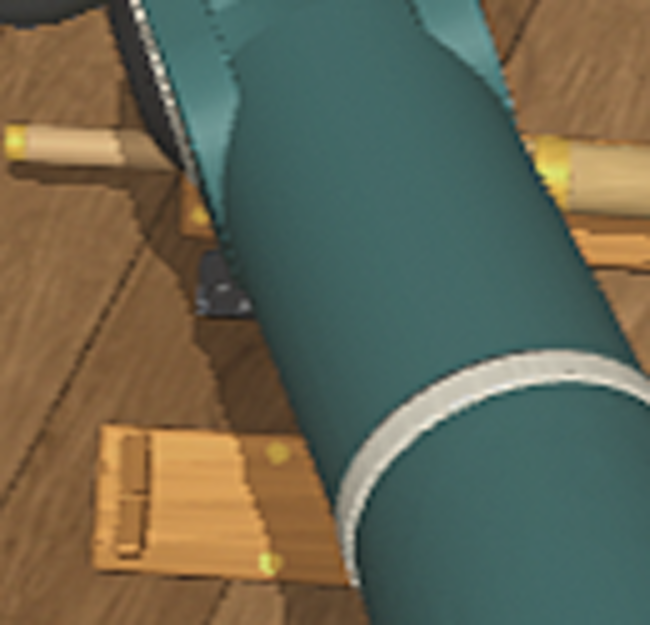

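Request:
play_rows --steps '[{"dx":-0.3,"dy":0,"dz":0,"rx":0,"ry":0,"rz":0,"claw":1.4},{"dx":-0.8,"dy":0,"dz":0,"rx":0,"ry":0,"rz":0,"claw":1.4},{"dx":-1.5,"dy":0,"dz":0,"rx":0,"ry":0,"rz":0,"claw":1.4},{"dx":-2.4,"dy":0,"dz":0,"rx":0,"ry":0,"rz":0,"claw":1.4},{"dx":-3.3,"dy":0,"dz":0,"rx":0,"ry":0,"rz":0,"claw":1.4},{"dx":-4.2,"dy":0,"dz":0,"rx":0,"ry":0,"rz":0,"claw":1.4},{"dx":-4.8,"dy":0,"dz":0,"rx":0,"ry":0,"rz":0,"claw":1.4},{"dx":-5,"dy":0,"dz":0,"rx":0,"ry":0,"rz":0,"claw":1.4},{"dx":-5,"dy":0,"dz":0,"rx":0,"ry":0,"rz":0,"claw":1.4}]'

```text
time_s: 9.57
position: [0.6123, 0.0202, 0.2033]
ee_rot: [[0.001, 0.998, -0.064], [-0.0, -0.064, -0.998], [-1.0, 0.001, -0.0]]
contact_force: [-0.4, -0.1, -1.4]
opening: 0.0171
```

```bash
python3 look.py i; python3 - <<'E'
from mv import *
g=ST-.0325*ydir(-3.4);print(g);delta([*g,.125],-3.4)
E
```

```text
[ 0.45287254 -0.00564279]
t 9.6667 pos [0.612  0.0202 0.2024] open 0.0171 F [ 0.6 -0.2 -2.2]
d cm [ -0.05 -15.71   3.6 ] rot [-0.29 -0.    0.02]
```

View pics/i_side.png

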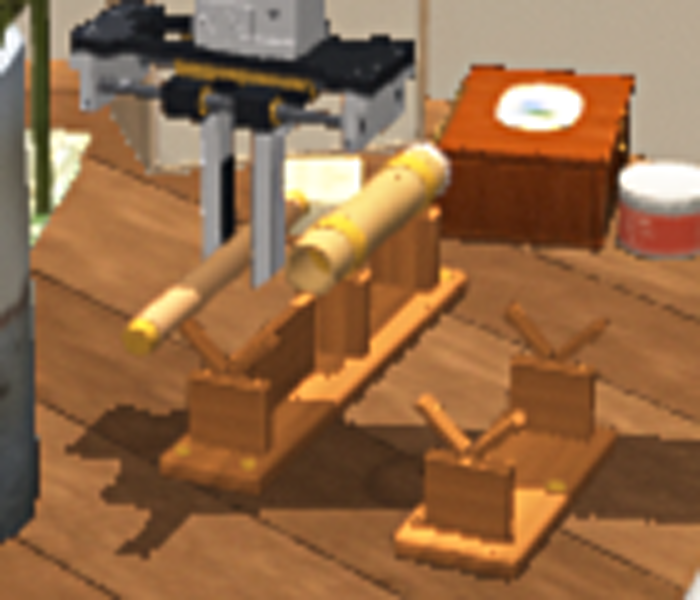

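Request:
play_rows --steps '[{"dx":0,"dy":-0.6,"dz":0.1,"rx":0,"ry":0,"rz":0,"claw":1.4},{"dx":0,"dy":-1.9,"dz":0.4,"rx":0,"ry":0,"rz":0,"claw":1.4},{"dx":0,"dy":-3.8,"dz":0.8,"rx":0,"ry":0,"rz":0,"claw":1.4},{"dx":0,"dy":-5.9,"dz":1.3,"rx":0,"ry":0,"rz":0,"claw":1.4},{"dx":0,"dy":-8,"dz":1.8,"rx":0,"ry":0,"rz":0,"claw":1.4},{"dx":0,"dy":-10.1,"dz":2.3,"rx":-0.1,"ry":0,"rz":0,"claw":1.4},{"dx":0,"dy":-12.2,"dz":2.8,"rx":-0.2,"ry":0,"rz":0,"claw":1.4},{"dx":0,"dy":-14,"dz":3.2,"rx":-0.3,"ry":0,"rz":0,"claw":1.4},{"dx":0,"dy":-15.3,"dz":3.5,"rx":-0.3,"ry":0,"rz":0,"claw":1.4},{"dx":0,"dy":-15.7,"dz":3.6,"rx":-0.3,"ry":0,"rz":0,"claw":1.4},{"dx":0,"dy":-15.7,"dz":3.6,"rx":-0.3,"ry":0,"rz":0,"claw":1.4},{"dx":0,"dy":-15.7,"dz":3.6,"rx":-0.3,"ry":0,"rz":0,"claw":1.4}]'

```text
time_s: 10.67
position: [0.4536, -0.0056, 0.2027]
ee_rot: [[0.0, 0.998, -0.059], [0.0, -0.059, -0.998], [-1.0, 0.0, -0.0]]
contact_force: [0.1, 0.7, -0.9]
opening: 0.0171
```

```bash
python3 look.py j; python3 - <<'E'
from mv import *
g=ST-.0325*ydir(-3.4);print(g);delta([*g,.075],-3.4)
E
```

```text
[ 0.45287254 -0.00564279]
t 10.7667 pos [ 0.4538 -0.0054  0.2026] open 0.0169 F [-0.8  0.7 -0.6]
d cm [ 4.96 -0.09  0.03] rot [ 0.02 -0.02 -0.01]
```

View pics/j_side.png

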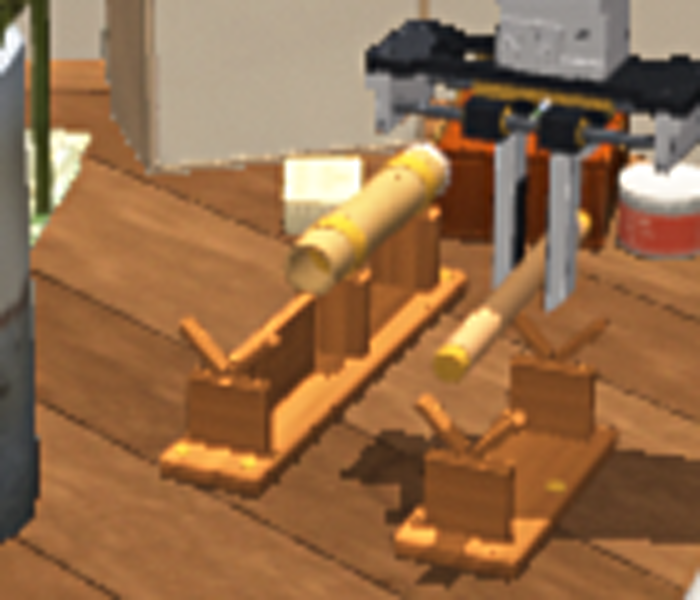

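View pics/j_top.png

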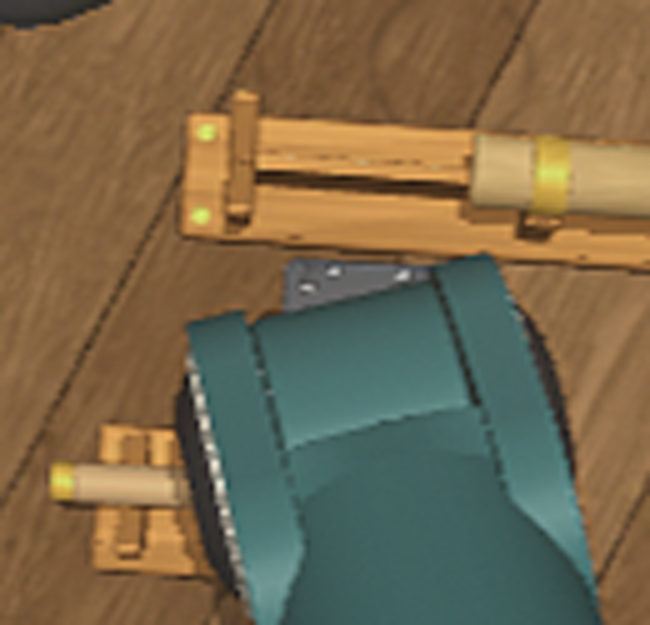

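```bash
python3 - <<'E'
from mv import *
f=grab('top');g=grab('side');y=ydir(-3.4);x=np.array([y[1],-y[0]])
t=onz(f,(260+51/5-.4,190+481/5-.4),.125)[0][:2]-ST;print('top along',t@y,'lat',t@x)
t=onz(g,(240+450/5-.4,170+364/5-.4),.125)[0][:2]-ST;print('side along',t@y,'lat',t@x)
# bar tail in side
t=onz(g,(240+584/5-.4,170+222/5-.4),.125)[0][:2]-ST;print('side tail',t@y,'lat',t@x)
E
```

```text
top along 0.0988468900696927 lat 0.0009672526526713918
side along 0.09560010857242864 lat -0.0014225332146082393
side tail -0.11132043725521093 lat -0.0019009866330183724
```

Request:
play_rows --steps '[{"dx":0.5,"dy":-0.05,"dz":-0.2,"rx":0,"ry":0,"rz":0,"claw":1.4},{"dx":1.2,"dy":-0.05,"dz":-0.2,"rx":0,"ry":0,"rz":0,"claw":1.4},{"dx":2,"dy":-0.05,"dz":-0.2,"rx":0,"ry":0,"rz":0,"claw":1.4},{"dx":2.8,"dy":-0.05,"dz":-0.2,"rx":0,"ry":0,"rz":0,"claw":1.4},{"dx":3.5,"dy":-0.05,"dz":-0.2,"rx":0,"ry":0,"rz":0,"claw":1.4},{"dx":4.1,"dy":-0.05,"dz":-0.2,"rx":0,"ry":0,"rz":0,"claw":1.4},{"dx":4.5,"dy":-0.05,"dz":-0.2,"rx":0,"ry":0,"rz":0,"claw":1.4},{"dx":4.7,"dy":-0.05,"dz":-0.2,"rx":0,"ry":0,"rz":0,"claw":1.4},{"dx":4.8,"dy":-0.05,"dz":-0.2,"rx":0,"ry":0,"rz":0,"claw":1.4},{"dx":4.8,"dy":-0.05,"dz":-0.2,"rx":0,"ry":0,"rz":0,"claw":1.4}]'

```text
time_s: 11.7
position: [0.4528, -0.0035, 0.1546]
ee_rot: [[0.0, 0.998, -0.059], [0.0, -0.059, -0.998], [-1.0, 0.0, -0.0]]
contact_force: [0.5, 1.1, -0.1]
opening: 0.0168
```

```bash
python3 look.py k; python3 - <<'E'
from mv import *
g=ST-.0305*ydir(-3.4);print(g);delta([*g,.075],-3.4)
E
```

```text
[ 0.45299116 -0.00364631]
t 11.8 pos [ 0.4529 -0.0036  0.1549] open 0.0171 F [ 0.1  0.1 -0.3]
d cm [0.19 0.01 0.01] rot [ 0.01 -0.   -0.02]
```

View pics/k_side.png

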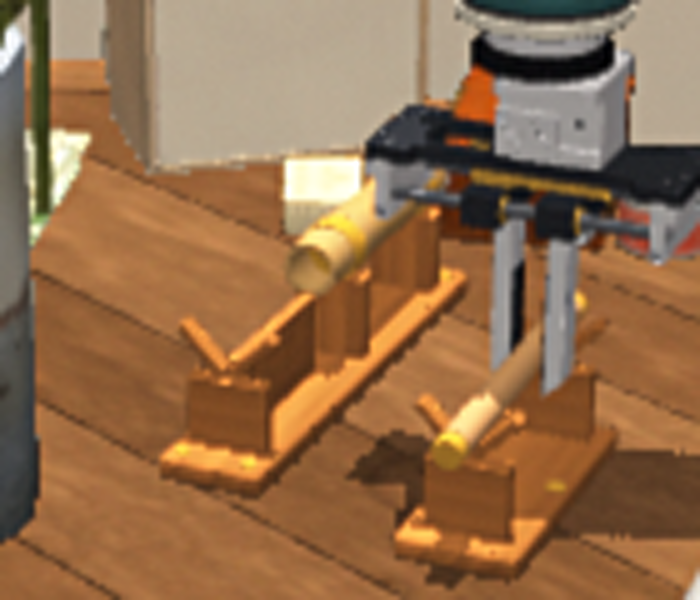

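Bar lies in the Vs from above, about 2 mm high. Lower gently until touch.

Request:
play_rows --steps '[{"dx":0.05,"dy":0,"dz":0,"rx":0,"ry":0,"rz":0,"claw":1.4},{"dx":0.1,"dy":0,"dz":0,"rx":0,"ry":0,"rz":0,"claw":1.4},{"dx":0.15,"dy":0,"dz":0,"rx":0,"ry":0,"rz":0,"claw":1.4},{"dx":0.2,"dy":0,"dz":0,"rx":0,"ry":0,"rz":0,"claw":1.4},{"dx":0.2,"dy":0,"dz":0,"rx":0,"ry":0,"rz":0,"claw":1.4}]'

```text
time_s: 12.22
position: [0.4529, -0.0036, 0.1531]
ee_rot: [[0.0, 0.998, -0.059], [-0.0, -0.059, -0.998], [-1.0, 0.0, 0.0]]
contact_force: [-3.7, -0.4, 12.7]
opening: 0.017
```

```bash
python3 - <<'E'
from mv import *
g=ST-.0305*ydir(-3.4);delta([*g,.075],-3.4)
E
```

```text
t 12.2167 pos [ 0.4529 -0.0036  0.1531] open 0.017 F [-3.7 -0.4 12.7]
d cm [0.01 0.01 0.01] rot [ 0.01  0.02 -0.02]
```

Request:
play_rows --steps '[{"dx":-0.05,"dy":0,"dz":0,"rx":0,"ry":0,"rz":0,"claw":1.8},{"dx":-0.05,"dy":0,"dz":0,"rx":0,"ry":0,"rz":0,"claw":2.4},{"dx":-0.05,"dy":0,"dz":0,"rx":0,"ry":0,"rz":0,"claw":3.2},{"dx":-0.05,"dy":0,"dz":0,"rx":0,"ry":0,"rz":0,"claw":4},{"dx":-0.05,"dy":0,"dz":0,"rx":0,"ry":0,"rz":0,"claw":4.4},{"dx":-0.05,"dy":0,"dz":0,"rx":0,"ry":0,"rz":0,"claw":4.4}]'

```text
time_s: 12.72
position: [0.4528, -0.0036, 0.1531]
ee_rot: [[-0.0, 0.998, -0.059], [0.0, -0.059, -0.998], [-1.0, -0.0, -0.0]]
contact_force: [-0.2, 0.3, -0.0]
opening: 0.0438
```

```bash
python3 look.py l
```

```text
(no output)
```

View pics/l_side.png

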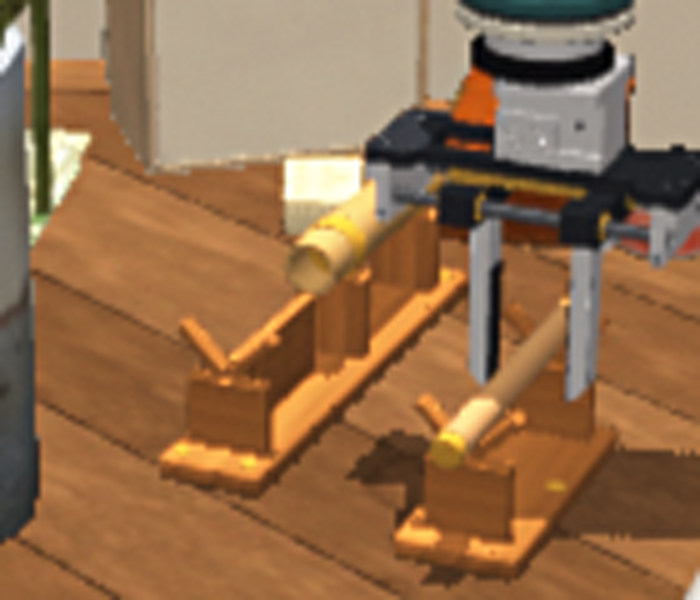

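Released and resting. Raise, then move aside (right) to look.

Request:
play_rows --steps '[{"dx":-1,"dy":0,"dz":0,"rx":0,"ry":0,"rz":0,"claw":4.4},{"dx":-3,"dy":0,"dz":0,"rx":0,"ry":0,"rz":0,"claw":4.4},{"dx":-6,"dy":0,"dz":0,"rx":0,"ry":0,"rz":0,"claw":4.4},{"dx":-9,"dy":0,"dz":0,"rx":0,"ry":0,"rz":0,"claw":4.4},{"dx":-12,"dy":0,"dz":0,"rx":0,"ry":0,"rz":0,"claw":4.4},{"dx":-14,"dy":0,"dz":3,"rx":0,"ry":0,"rz":0,"claw":4.4},{"dx":-15,"dy":0,"dz":6.5,"rx":3,"ry":0,"rz":0,"claw":4.4},{"dx":-15,"dy":0,"dz":10,"rx":6,"ry":0,"rz":0,"claw":4.4},{"dx":-15,"dy":0,"dz":13.5,"rx":10,"ry":0,"rz":0,"claw":4.4},{"dx":-15,"dy":0,"dz":17,"rx":14,"ry":0,"rz":0,"claw":4.4},{"dx":-15,"dy":0,"dz":19,"rx":18,"ry":0,"rz":0,"claw":4.4},{"dx":-15,"dy":0,"dz":20,"rx":20,"ry":0,"rz":0,"claw":4.4}]'

```text
time_s: 13.82
position: [0.4402, -0.2059, 0.3038]
ee_rot: [[0.0, 0.915, -0.403], [-0.0, -0.403, -0.915], [-1.0, 0.0, 0.0]]
contact_force: [-0.5, 0.1, -0.2]
opening: 0.0441
```

```bash
python3 look.py m; python3 -c "
from h import *
grab('top','mfull')
s=arm.state();print(s['position'],s['contact_force'],s['time_s'])"
```

```text
[ 0.44101373 -0.20261371  0.30344633] [-0.70667059  0.96647098  0.67994801] 13.9667
```

View pics/m_side.png

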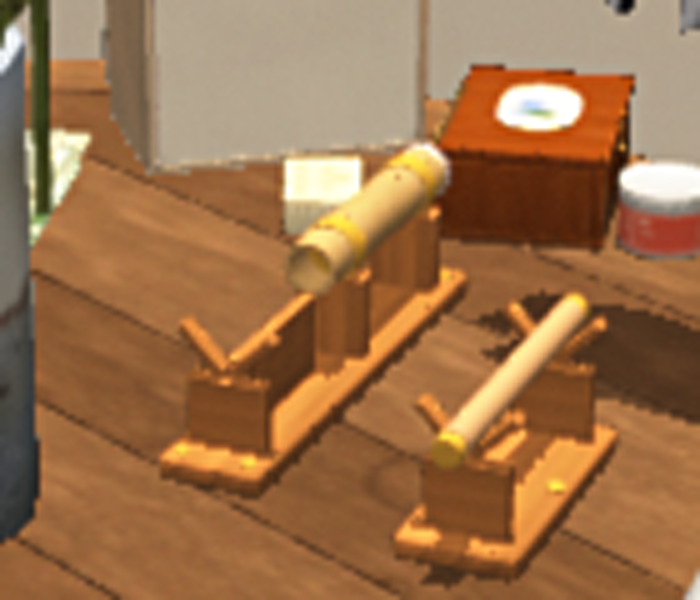

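View pics/m_top.png

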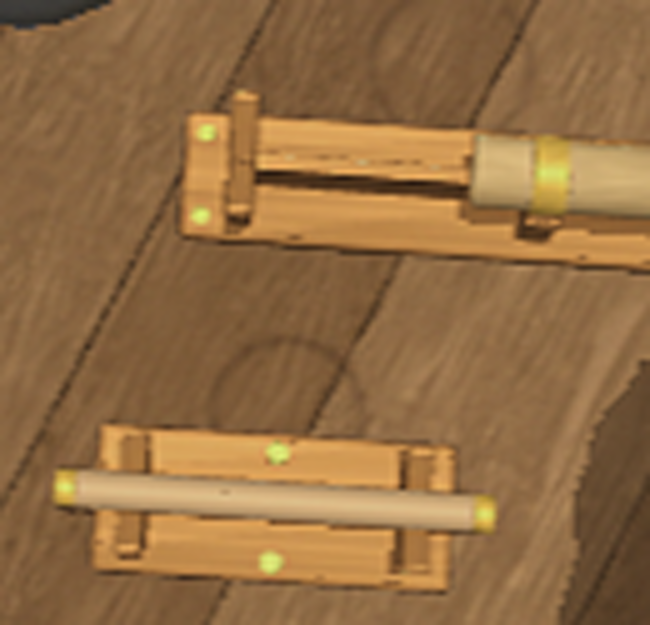

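View pics/mfull.png

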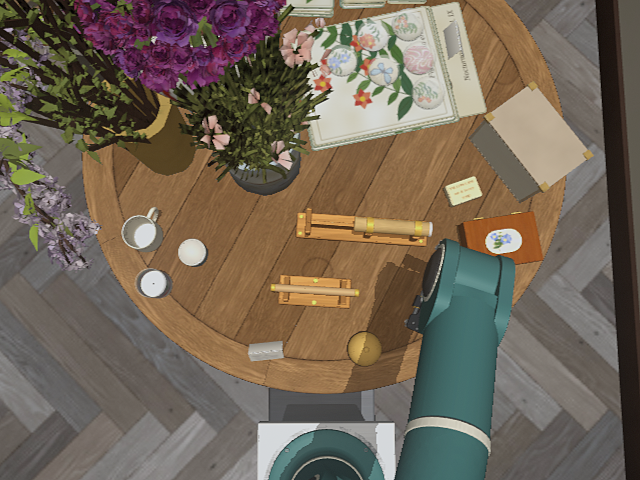

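```bash
python3 - <<'E'
from mv import *
f=grab('top');y=ydir(-3.4);x=np.array([y[1],-y[0]])
e=[onz(f,(260+u/5-.4,190+v/5-.4),.075)[0][:2]-ST for u,v in((53,487),(497,514))]
for t in e:print(t@y,t@x)
print('len',np.linalg.norm(e[0]-e[1]),'centre',((e[0]+e[1])/2)@y)
print(workorder.finish_job(), arm.state()['time_s'])
E
```

```text
0.10127713090693781 0.0010091113343222219
-0.10086244563869556 0.0003788732539476581
len 0.20214055903278275 centre 0.00020734263412112245
the job is handed in; nothing more can be done
the job is handed in; nothing more can be done
```

The bar is out of the tube and lying across both V uprights of the display stand. I handed the job in at about 14 s of the 48 s allowed; the hand-in gives no verdict.

- **Drawing out:** I pulled it in three grips. Twice in between I let go, so it lay loose in the tube and rest, with its centre about 10 mm and then 69 mm past the tube mouth. After the third pull it was clear of the tube.
- **Laying down:** I lifted it 5 cm, carried it over the stand and lowered it until it touched. That contact read about 13 N. I then opened the fingers and moved the arm away.
- **Position check:** Measured in the top picture, the bar's centre is about 0.2 mm off the middle along the stand and under 1 mm off sideways. Its measured length was 202 mm against the real 200 mm.
- **Height and contact:** I have no separate height measurement; the side picture shows it sitting in both Vs. The force reading was close to zero after release and again once the arm was clear.
- **Other objects:** In the last top picture the mug, soap and one tin look unmoved. The arm hid the other tin there, but the side picture shows it in place.

No check failed. The one disagreement came before lowering: the two cameras differed by about 3 mm on the bar's end, so I shifted it 2 mm.

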